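# Start the coffee warmer with its key

### The arm

A 6-joint arm with a two-finger parallel gripper is mounted at the origin on the work surface. World frame = base frame: x ahead of the robot, y to its left, z up, the work surface at z = 0. Lengths are in m, angles in rad, forces in N, time in s.
With the tool pointing down it reaches from about 0.375 to 0.9 m from the base axis. Payload 3.1 kg.
Tool frame: the origin (TCP) lies midway between the tips of the shut fingers; the grasp point (between the pads) lies 19 mm behind it; z points along the fingers, y is the line along which they close (so a half turn about z gives the same grasp; the last joint's range is limited). The gripper opens to 87 mm and grips with 3 to 60 N. Pads are 19 mm wide; open, the fingers measure 117 mm over their backs; the gripper's body (75 mm by 190 mm) begins 51 mm behind the grasp point.
Start: joints at [1.151, 0.527, 1.433, -0, 1.181, -0.178], TCP at [0.15, 0.607, 0.223] pointing down, gripper open.
Joint ranges: [-3.08, 3.08], [-0.75, 2.2], [0.22, 2.44], [-1.43, 4.57], [0, 2.65], [-2.85, 2.85]. Speed limits (rad/s): [2.79, 2.79, 3.14, 3.14, 3.14, 3.14].

### API

Orientations are given as a unit quaternion [x, y, z, w].
In Python, from rig import get_obs, cams, job gives the robot as it stands.
- The arm moves only by the tool servo_tool, never from a script. Its argument "moves" is text: rows parted by semicolons, each of 5 numbers parted by spaces: the shift along the tool's x, y, z in m, then the turn about the tool's z in degrees, then the finger opening in m, from 0 to 0.087. In form: dx dy dz spin claw; .... A call has 1 to 10 rows; each row is the pose to reach, as a shift and turn from the pose commanded when the call began, along the tool's axes at that moment; what a row does not reach only later rows make up. A row lasts 1/12 s, in which the tool goes at most 41.7 mm and 7.16 degrees, less where a joint would pass 70% of its speed; a pose out of reach is approached as far as the arm can. A call with a gripper value outside its range is refused whole. The fingers move at their own pace and stop on an object; "grip_force" is the grip in N (left out, the last holds). Time passes only in rows, so rows that repeat a pose let the fingers close. It gives the time, the measured TCP pose, the force, the opening and the grip force at its end, in the units of the state.
- get_obs(): the state, without advancing time (a new reading comes with each control period).
- cams.camera(name): name is "side" or "top" or "wrist"; returns the picture (420x560x3 uint8, blue, green, red); there is no depth.
- cams.camera_model(name): a dict with "fx", "fy", "cx", "cy" (pixels), "dist" ([k1, k2, p1, p2, k3] as OpenCV has them; the pictures are not rectified), "R" (3x3) and "t" (3): a world point X has camera coordinates R X + t. Camera axes: x right, y down, z forward; pixel columns grow to the right and rows downward; lengths in m; the calibration is good to about 2 mm. A picture is of the moment at which its call begins: read the wrist's pose just before it. camera_model takes no time and is no camera call; for the wrist camera it gives the pose at the moment of the call.
- job.hand_in(): hands the job in; it is judged then, once.
The state is a dict: "time": time; "q": joint angles; "joint_velocities": joint speeds; "joint_torque": joint torques, N m; "position": TCP position; "tool_rot": TCP orientation; "ft_force": force on the tool from outside, world axes, zero at the start; "moment": the same for the moment, N m; "grip_width": finger opening in m; "grip_force": force on a finger pad.
Only numpy, scipy, OpenCV 4.12 (cv2) and the standard library are available. Lean on these libraries where they do the work, as an engineer would, in place of code of your own. Each camera call takes 0.05 s, during which the arm holds its last target. There are 200 camera calls.

### The job

First stand the steel coffee pot upright and centred on the warmer's small raised pad and let go of it. Then take the orange-headed key from the key stand, push it fully home in the warmer's lock, working it past the sticky pins before turning, turn it a quarter turn clockwise to its stop against the spring, and finish still gripping the key and holding it turned. Leave the blue key, the drinks, the sugar and the tumbler where they are.

Things in the scene. Friction and masses are not known exactly. Their poses are not given: they have to be found in the camera images.
- pot_center (a point): Steel coffee pot, loose, about 0.4 kg, 82 mm across. This point is on its axis, 50 mm above its flat underside; z up. A round black knob, 26 mm across, stands on a thin stem on the lid (lid top 95 mm above the underside): the knob spans 107 to 137 mm above the underside, its middle 72 mm above this point. The pot can be carried by the knob.
- pot: The same coffee pot; origin at the centre of its underside. A black loop handle on its own +y side reaches 73 mm from the axis, a short spout on the -y side.
- warmer: The warmer: a fixed grey box 160 mm (its x) by 300 mm (its y) by 60 mm high, origin at the centre of its underside. A raised pad stands on it 85 mm to the +y side of the middle, the key lock is 85 mm to the -y side.
- pad_top (a point): Centre of the top of the warmer's raised pad, a dark steel square 60 x 60 mm (narrower than the pot), 80 mm above the counter and 20 mm above the box. Axes are those of the warmer.
- lock_mouth (a point): Mouth of the lock: centre of the brass plug's upper face, in a round steel collar 44 mm across, 70 mm above the counter. z up; axes are those of the warmer and do not turn with the plug. The keyway goes straight down, 34 mm deep, 16.4 mm long by 7 mm wide; unturned, its long side runs along this x axis. The key goes in unturned.
- pin0 (a joint): How far (m) the first sticky sprung lock pin is pushed aside. It stands across the keyway 11 mm below the mouth, from the +y side; the key's tip must push it about 3 mm. It gives at about 12 N sideways: a straight push on the key sticks until 10 to 20 N, while pushing with some 9 N and rocking the key 5 degrees about the vertical and 1 mm to either side lets it past.
- pin1 (a joint): The same for the second pin, 21 mm below the mouth, from the -y side.
- lock_plug (a joint): Turn of the lock plug in rad: 0 unturned, growing clockwise seen from above, stop at 1.571 (a quarter turn). A spring (0.03 Nm at 0, 0.124 Nm at the stop) turns it back when the key is let go. The key has up to about 0.15 rad of play in the keyway, so the hand turns that much more than the plug.
- key_bow (a point): Orange-headed key, loose, 40 g, blade down in a slot of the key stand. This point is the centre of its orange plastic head (32 mm along its x, 10 mm thick along its y, 40 mm high), the grip; z up. The underside of its shoulder (20 x 8 mm) is 25 mm below, the tip 55 mm below. Fully home, the shoulder rests on the plug's face, this point 25 mm above the lock's mouth.
- key: The same orange key; origin at the centre of its shoulder's underside. The steel blade, 14 mm (x) by 5 mm (y), reaches 30 mm down from there, its last 8 mm stepped narrower to 7 x 2.2 mm. It fits either way round (half a turn about z).
- stand: Fixed wooden key stand, 130 mm (x) by 50 mm (y) by 36 mm high; origin at the centre of its underside. Two slots, 33 mm deep, 35 mm either side of the middle along x; the keys' shoulders rest on its top, their axes parallel to its own. Which key is in which slot varies.
- blue_key: A blue-headed key of the same shape in the other slot of the stand, to be left alone; origin at the centre of its shoulder's underside.
- can_green: green drinks can, 66 mm across, 115 mm tall, a bystander; origin at the centre of its underside.
- can_red: red drinks can, 66 mm across, 115 mm tall, a bystander; origin at the centre of its underside.
- tumbler: glass tumbler, 72 mm across, 100 mm tall, a bystander; origin at the centre of its underside.
- sugar_jar: white sugar jar, 70 mm across, 110 mm tall, a bystander; origin at the centre of its underside.
Things that resemble listed ones, but are neither listed nor needed, are in the scene too. What is meant by the key is not pink, and is the smaller of those in its own colour.

How it is judged:
On the way, in this order (a step that is already met when the one before it is completed fails the run):
1. the pot stands upright and centred on the raised pad, released (horizontal distance between pot_center and pad_top below 0.015 m and z of pot_center in the frame of pad_top between 0.046 and 0.054 m and angle between pot_center's own z axis and vertical below 0.08 rad and contact force between each of the fingers, the arm and pot below 0.1 N), for 0.2 s.
2. the orange key is fully home in the lock, the plug not yet turned (horizontal distance between key_bow and lock_mouth below 0.006 m and z of key_bow in the frame of lock_mouth below 0.0285 m and angle between key_bow's own z axis and vertical below 0.12 rad and value of joint lock_plug below 0.3 rad), for 0.1 s.
3. the key has turned the plug a quarter turn (horizontal distance between key_bow and lock_mouth below 0.006 m and z of key_bow in the frame of lock_mouth below 0.0285 m and angle between key_bow's own z axis and vertical below 0.12 rad and value of joint lock_plug above 1.35 rad), for 0.2 s.
At the end, for the whole second after the job is handed in: The pot stands upright on the pad, within 15 mm of its centre, at rest and untouched by the robot; the orange key is home in the lock (shoulder within 3.5 mm of the plug's face), the fingers still grip it (over 3 N), and they hold the plug turned at least 1.35 rad of its 1.57 rad quarter turn (all of step 1 and all of step 3 and linear speed of pot below 0.02 m/s and contact force between the fingers and key above 3 N); the arm keeps its last pose, push and grip.
It fails at once if the pot is tipped over (angle between pot_center's own z axis and vertical above 0.6 rad).
It fails at once if a bystander is pushed out of place (over 40 mm) or the blue key is taken from its slot (distance of any of can_green, can_red, tumbler, sugar_jar from where it was at the start of the episode above 0.04 m or distance of blue_key from where it was at the start of the episode above 0.02 m).
It also fails if it takes over 64 s, if anything falls off the work surface, if the arm or the gripper's body presses on something with over 40 N, if the wrist force passes 120 N, or if a joint passes its speed limit or range.

## Working session

There is one attempt and no reset: what is moved stays moved. The work goes in short steps, Python scripts to look and compute and a tool call to move; the robot and the scene stay as the last step left them, time stands still between calls to the robot, and variables do not carry over. Pictures are saved under pics/ and viewed, at most 12 in all, crops included, and the job is handed in when it is done.

Besides the shell and the picture viewer there is one more tool, called after "Call:" as name(argument=value, ...) on one line, values as JSON. servo_tool: Moves the arm, as the interface text tells. Its arguments: {"type":"object","properties":{"moves":{"type":"string"},"grip_force":{"type":"number"}},"required":["moves"]}

```bash
mkdir -p pics; ls; python3 - <<'E'
from rig import get_obs,cams,job
import cv2
o=get_obs();print(o)
for n in ("top","side","wrist"):
    m=cams.camera_model(n);cv2.imwrite(f"pics/{n}0.png",cams.camera(n));print(n,m)
E
```

```text
pics
{'time': 0.0, 'q': array([ 1.15052281e+00,  5.28452552e-01,  1.43389107e+00, -1.12411030e-05,
        1.18136085e+00, -1.78523236e-01]), 'joint_velocities': array([-1.03997276e-03,  9.01051573e-04,  6.57564996e-05,  8.63662300e-04,
       -2.15019117e-03, -3.90827470e-04]), 'joint_torque': array([ 9.73414426e-04, -4.40043175e+01, -1.76593816e+01,  6.34613307e-02,
        5.81411412e-02, -1.73778681e-04]), 'position': array([0.14931791, 0.60616306, 0.22158355]), 'tool_rot': array([ 1.20578815e-01,  9.92703196e-01, -1.01047224e-03, -3.06470293e-04]), 'ft_force': array([-0.00995229, -0.05684314, -0.52302676]), 'moment': array([-0.03358464,  0.06308747, -0.01593814]), 'grip_force': 0.0, 'grip_width': 0.08721346443108295}
top {'fx': 442.40112331889594, 'fy': 442.40112331889594, 'cx': 274.9402910081575, 'cy': 215.5713957982725, 'dist': array([-0.12772285,  0.        ,  0.        ,  0.        ,  0.        ]), 'R': array([[-0.02355009, -0.99935149, -0.0272394 ],
       [-0.9931659 ,  0.02650242, -0.11366232],
       [ 0.11431052,  0.02437648, -0.99314596]]), 't': array([0.02878023, 0.6033168 , 1.19268021])}
side {'fx': 542.2163402078914, 'fy': 542.2163402078914, 'cx': 280.7432582473018, 'cy': 219.2029830101473, 'dist': array([0.05222728, 0.        , 0.        , 0.        , 0.        ]), 'R': array([[-0.94732864, -0.32020151,  0.00628019],
       [-0.213165  ,  0.61577963, -0.75853552],
       [ 0.239017  , -0.71992114, -0.65160143]]), 't': array([0.5646659 , 0.18853478, 1.41280678])}
wrist {'fx': 355.3599996366416, 'fy': 355.3599996366416, 'cx': 269.98267831021394, 'cy': 208.7695639325123, 'dist': array([-0.01455598,  0.        ,  0.        ,  0.        ,  0.        ]), 'R': array([[ 0.23998198,  0.97077637, -0.00137229],
       [ 0.93638297, -0.23110631,  0.264153  ],
       [ 0.25611634, -0.06467695, -0.96447981]]), 't': array([-0.62336217, -0.03102609,  0.39110271])}
```

View pics/top0.png

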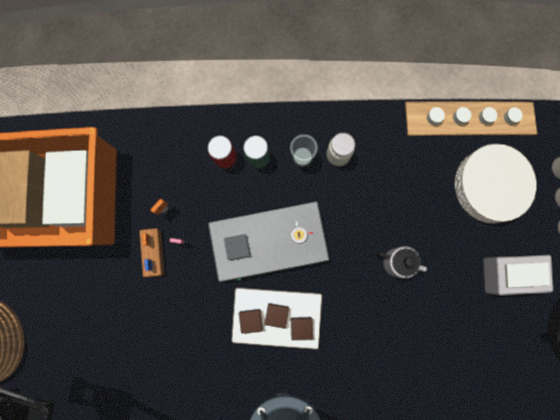

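View pics/side0.png

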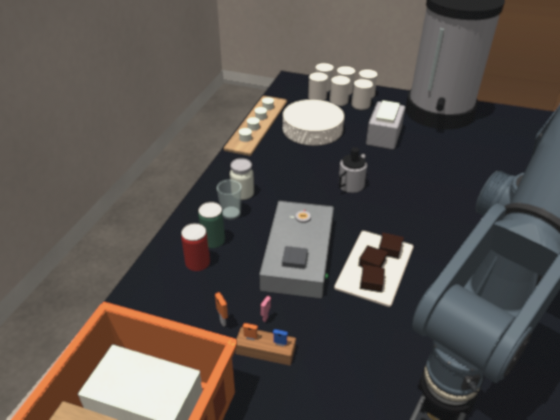

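Top: pot with black knob at (403,263). Warmer with dark pad at (237,247) and lock at (299,236). Stand at (150,253) with an orange head at (150,240) and a blue one at (148,265). A larger orange key stands free at (160,207) and a pink one at (176,240). The orange key in the stand slot fits the description because it is the smaller orange one. I'll confirm that in an enlarged crop.

```bash
cat > h.py <<'E'
import numpy as np,cv2
from rig import get_obs,cams
from scipy.spatial.transform import Rotation as Rot
def ray(m,uv):
    K=np.array([[m['fx'],0,m['cx']],[0,m['fy'],m['cy']],[0,0,1]])
    p=cv2.undistortPoints(np.array(uv,float).reshape(-1,1,2),K,m['dist']).reshape(-1,2)
    d=np.c_[p,np.ones(len(p))]@m['R']; return -m['R'].T@m['t'],d
def at(m,uv,z):
    c,d=ray(m,uv); return c+d*((z-c[2])/d[:,2])[:,None]
def proj(m,X):
    K=np.array([[m['fx'],0,m['cx']],[0,m['fy'],m['cy']],[0,0,1]])
    return cv2.projectPoints(np.array(X,float).reshape(-1,1,3),cv2.Rodrigues(m['R'])[0],m['t'],K,m['dist'])[0].reshape(-1,2)
def blobs(img,lo,hi,amin=15):
    h=cv2.cvtColor(img,cv2.COLOR_BGR2HSV); k=cv2.inRange(h,lo,hi)
    n,l,s,c=cv2.connectedComponentsWithStats(k)
    return [(c[i].round(1).tolist(),s[i].tolist()) for i in range(1,n) if s[i][4]>=amin],k
E
python3 - <<'E'
from h import *
t=cv2.imread('pics/top0.png');s=cv2.imread('pics/side0.png')
mt=cams.camera_model('top');ms=cams.camera_model('side')
a=cv2.resize(t[190:290,130:340],(798,380),interpolation=cv2.INTER_CUBIC)   # x3.8
b=cv2.resize(s[280:370,200:310],(266,218),interpolation=cv2.INTER_CUBIC)
c=cv2.resize(s[190:300,250:350],(264,218*1),interpolation=cv2.INTER_CUBIC)
d=cv2.resize(t[235:290,375:435],(262,218),interpolation=cv2.INTER_CUBIC)
cv2.imwrite('pics/crop1.png',np.vstack([a,np.hstack([b,c,d])[:, :798] if b.shape[1]+c.shape[1]+d.shape[1]>=798 else np.pad(np.hstack([b,c,d]),((0,0),(0,798-792),(0,0)))]))
for n,im in(('top',t),('side',s)):
    print(n,'or',blobs(im,(5,150,100),(16,255,255))[0]);print('bl',blobs(im,(105,120,60),(125,255,255))[0])
print('pot knob',at(mt,[(403,263)],.12),'pad',at(mt,[(237,247)],.08),'lock',at(mt,[(299,236)],.07),'stand',at(mt,[(150,253)],.036))
k=((cv2.cvtColor(t,cv2.COLOR_BGR2HSV)[...,1]<60)&(t.min(2)>60)).astype('uint8')
n,l,st,ce=cv2.connectedComponentsWithStats(k)
i=l[262,270];cn=max(cv2.findContours((l==i).astype('uint8'),0,1)[0],key=cv2.contourArea)
r=cv2.minAreaRect(cn);print(st[i],r)
P=at(mt,cv2.boxPoints(r),.06);print(P,P.mean(0),np.linalg.norm(P[0]-P[1]),np.linalg.norm(P[1]-P[2]))
E
```

```text
top or [([55.9, 198.7], [0, 127, 97, 120, 3334]), ([41.7, 154.5], [38, 153, 7, 5, 23]), ([156.6, 205.4], [150, 199, 14, 14, 90]), ([144.2, 238.9], [141, 233, 9, 13, 69])]
bl [([147.7, 264.5], [145, 260, 7, 10, 55])]
side or [([220.6, 303.6], [215, 292, 12, 26, 184]), ([151.8, 349.1], [12, 302, 225, 118, 6976]), ([249.8, 329.7], [243, 323, 15, 15, 176])]
bl [([280.0, 335.3], [273, 328, 15, 16, 168])]
pot knob [[ 0.46307387 -0.31354165  0.12      ]] pad [[0.51720016 0.11543822 0.08      ]] lock [[ 0.5430273  -0.05038089  0.07      ]] stand [[0.50765291 0.36569066 0.036     ]]
[ 208  201  121   81 6782] ((267.73870849609375, 241.1607666015625), (61.11574935913086, 113.32625579833984), 78.95905303955078)
[[ 0.588223    0.20108214  0.06      ]
 [ 0.63967377 -0.10393931  0.06      ]
 [ 0.47617111 -0.1298988   0.06      ]
 [ 0.42495177  0.17071157  0.06      ]] [0.53225491 0.0344889  0.06      ] 0.30933034604213033 0.1655506420437749
```

View pics/crop1.png

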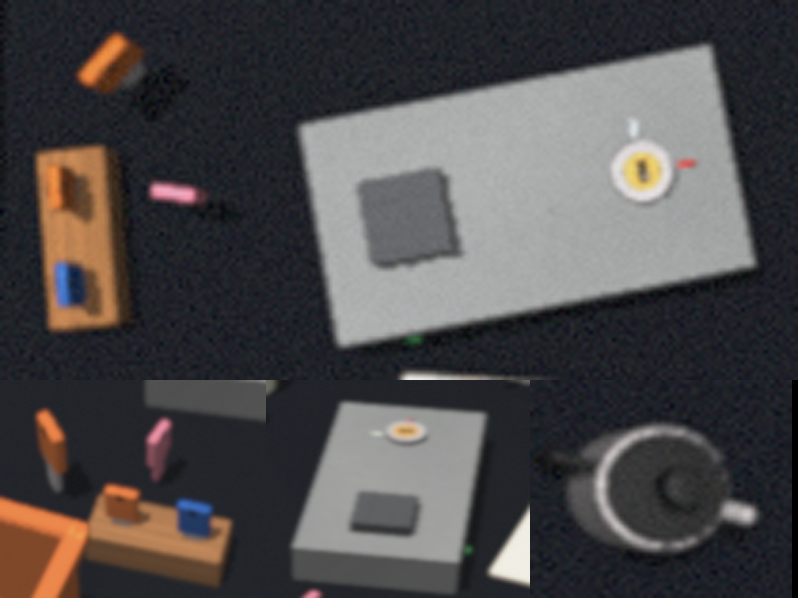

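Side crop confirms it: the orange key in the stand slot (250,330) is the same size as the blue one, and the free-standing orange key (221,304) is bigger. So it's the slot key. The lock is the yellow disc at (299,236) with a small white and red mark beside it. I'll move over the stand first for a close look on the way to the pot.

Call:
servo_tool(moves="-0.34 -0.16 0 0 0.087;-0.34 -0.16 0 0 0.087;-0.34 -0.16 0 0 0.087;-0.34 -0.16 0 0 0.087;-0.34 -0.16 0 0 0.087;-0.34 -0.16 0 0 0.087;-0.34 -0.16 0 0 0.087;-0.34 -0.16 0 0 0.087;-0.34 -0.16 0 0 0.087;-0.34 -0.16 0 0 0.087")

```text
time: 0.98
position: [0.448, 0.3656, 0.2225]
tool_rot: [0.124, 0.992, -0.0, 0.002]
ft_force: [0.4, -0.9, -0.1]
grip_width: 0.0871
grip_force: 0.0
```

```bash
cat >> h.py <<'E'
def look(name):
    o=get_obs();m=cams.camera_model('wrist');im=cams.camera('wrist')
    cv2.imwrite(f'pics/{name}.png',im);np.save(f'pics/{name}.npy',m,allow_pickle=True);return o,m,im
def mod(name): return np.load(f'pics/{name}.npy',allow_pickle=True).item()
def shift(o,target,yaw=None):
    "tool-frame shift to a world TCP target; yaw = wanted world yaw of tool y"
    R=Rot.from_quat(o['tool_rot']).as_matrix();d=R.T@(np.array(target)-o['position'])
    print('shift',d.round(4),'tooly yaw',np.degrees(np.arctan2(R[1,1],R[0,1])).round(2))
    if yaw is not None:
        e=np.degrees(np.arctan2(R[1,1],R[0,1]))-yaw; print('spin',((e+90)%180-90).round(2))
E
python3 - <<'E'
from h import *
o,m,im=look('w1');print(o['time'],o['position'],o['q'])
E
```

```text
0.9833 [0.4480457  0.36562363 0.2225447 ] [ 0.49321546  0.46332097  1.55447402 -0.00394632  1.12029764 -0.82742576]
```

View pics/w1.png

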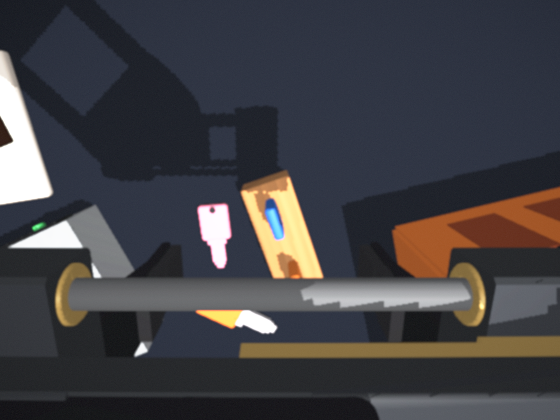

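Wrist: blue key (275,218), orange key (295,270) partly behind the gripper, pink lookalike lying at (215,230). The camera looks toward -x of the TCP, so I step further out for a clear view.

Call:
servo_tool(moves="-0.09 0.02 0 0 0.087;-0.09 0.02 0 0 0.087;-0.09 0.02 0 0 0.087;-0.09 0.02 0 0 0.087;-0.09 0.02 0 0 0.087")

```text
time: 1.45
position: [0.5319, 0.3684, 0.2217]
tool_rot: [0.12, 0.993, -0.0, -0.001]
ft_force: [-0.6, -0.5, -0.6]
grip_width: 0.0869
grip_force: 0.0
```

```bash
python3 - <<'E'
from h import *
o,m,im=look('w2');print(o['time'],o['position'],proj(m,o['position']),o['joint_velocities'].round(3))
print(blobs(im,(3,150,80),(18,255,255),80)[0]);print(blobs(im,(100,120,60),(125,255,255),80)[0])
E
```

```text
1.45 [0.53190734 0.36839581 0.22170971] [[271.39610864 263.73956474]] [ 0.017 -0.02   0.037 -0.     0.004 -0.002]
[([449.3, 186.2], [378, 115, 182, 162, 12047]), ([273.1, 202.7], [264, 185, 21, 43, 459]), ([194.4, 237.1], [170, 218, 56, 51, 482])]
[([248.2, 133.0], [238, 115, 21, 38, 435])]
```

Call:
servo_tool(moves="-0.18 -0.31 0 0 0.087;-0.18 -0.31 0 0 0.087;-0.18 -0.31 0 0 0.087;-0.18 -0.31 0 0 0.087;-0.18 -0.31 0 0 0.087;-0.18 -0.31 0 0 0.087;-0.18 -0.31 0 0 0.087;-0.18 -0.31 0 0 0.087;-0.18 -0.31 0 0 0.087;-0.18 -0.31 0 0 0.087")

```text
time: 2.33
position: [0.6343, 0.0199, 0.2228]
tool_rot: [0.122, 0.992, -0.001, 0.0]
ft_force: [0.1, 1.1, 0.4]
grip_width: 0.0873
grip_force: 0.0
```

```bash
python3 - <<'E'
from h import *
o,m,im=look('w3');print(o['time'],o['position'],proj(m,o['position']))
a=cv2.imread('pics/w2.png')
cv2.imwrite('pics/crop2.png',np.vstack([cv2.resize(a,(400,300)),cv2.resize(im,(400,300))]) if 0 else np.hstack([a[:,150:550],im[:,100:500]]))
E
```

```text
2.3333 [0.63428376 0.0198819  0.22275348] [[271.30244161 263.76713611]]
```

View pics/crop2.png

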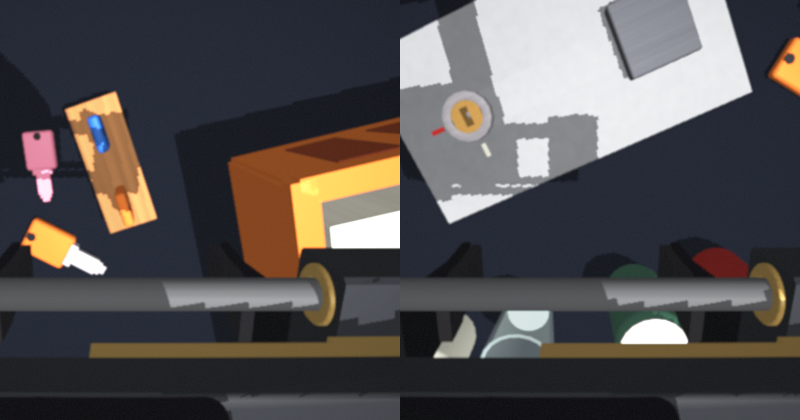

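Left: stand corners at about (215,108),(267,92),(307,217),(261,233) in the full picture, blue key (248,133), orange key (273,203). Right: lock disc at (166,116) in the full picture with its keyway slot, and pad at about (354,37). Now fitting these precisely.

```bash
python3 - <<'E'
from h import *
m=mod('w2');im=cv2.imread('pics/w2.png')
o1=at(m,[(273.1,202.7)],.066);b1=at(m,[(248.2,133.)],.066);d=(o1-b1)[0]
print('orange',o1,'blue',b1,'dist',np.linalg.norm(d),'yaw',np.degrees(np.arctan2(d[1],d[0])))
P=at(m,[(215,108),(267,92),(307,217),(261,233)],.036);print('stand',P.mean(0),[np.linalg.norm(P[i]-P[i-1]) for i in range(4)],'yaw',np.degrees(np.arctan2(*(P[2]+P[3]-P[0]-P[1])[1::-1])))
m=mod('w3');im=cv2.imread('pics/w3.png');hsv=cv2.cvtColor(im,cv2.COLOR_BGR2HSV)
# plug: saturated yellow near lock
k=cv2.inRange(hsv,(8,70,80),(35,255,255));k[:,:120]=0;k[:,220:]=0;k[:70]=0;k[170:]=0
c=max(cv2.findContours(k,0,1)[0],key=cv2.contourArea);h=cv2.convexHull(c);e=cv2.fitEllipse(h);print('plug',e,at(m,[e[0]],.07))
# slot: dark inside hull
mk=np.zeros(k.shape,'uint8');cv2.fillConvexPoly(mk,h,1);mk=cv2.erode(mk,np.ones((5,5)))
s=((mk>0)&(hsv[...,2]<0.55*np.median(hsv[...,2][k>0]))).astype('uint8')
n,l,st,ce=cv2.connectedComponentsWithStats(s);i=1+st[1:,4].argmax();pts=np.argwhere(l==i)[:,::-1];W=at(m,pts,.07)[:,:2]
print('slot n',len(pts),W.mean(0));u,sv,vt=np.linalg.svd(W-W.mean(0));print('dir',np.degrees(np.arctan2(vt[0,1],vt[0,0])),'len',np.ptp((W-W.mean(0))@vt.T,axis=0))
# warmer edge lower (long): corners in full pic
Q=at(m,[(150,223),(451,92)],.06);dd=Q[1]-Q[0];print('edge',Q,np.linalg.norm(dd),'yaw of y',np.degrees(np.arctan2(dd[1],dd[0]))-90)
# pad
P=at(m,[(308,7),(332,79),(402,47),(378,-30)],.08)[:3];print('pad corners',P,np.linalg.norm(P[1]-P[0]),np.linalg.norm(P[2]-P[1]),(P[0]+P[2])/2)
o=get_obs();shift(o,[.56,-.31,.2227])
cv2.imwrite('pics/crop3.png',np.hstack([cv2.resize(im[:120,280:440],(400,300)),cv2.resize(im[70:160,110:230],(400,300))]))
E
```

```text
orange [[0.54030378 0.36845876 0.066     ]] blue [[0.47366166 0.36220875 0.066     ]] dist 0.06693455390444052 yaw 5.357794176940676
stand [0.50859506 0.36654326 0.036     ] [np.float64(0.1318463764125239), np.float64(0.05127072840116275), np.float64(0.12845528536011394), np.float64(0.050259787850265907)] yaw 4.814824230645601
plug ((166.41993713378906, 116.0047836303711), (30.67174530029297, 33.67851257324219), 145.601318359375) [[ 0.54534001 -0.05060808  0.07      ]]Traceback (most recent call last):
  File "<stdin>", line 13, in <module>
ValueError: attempt to get argmax of an empty sequence
```

```bash
python3 - <<'E'
from h import *
m=mod('w3')
Q=at(m,[(150,223),(451,92)],.06);dd=Q[1]-Q[0];print('edge',Q,np.linalg.norm(dd),'yaw',np.degrees(np.arctan2(dd[1],dd[0]))-90)
P=at(m,[(308,7),(332,79),(402,47)],.08);print('pad',P,np.linalg.norm(P[1]-P[0]),np.linalg.norm(P[2]-P[1]),(P[0]+P[2])/2)
L=np.array([.54534,-.0506]);y=np.radians(9.5)
for y in np.radians([9,9.7,10.4]): print('pad from lock',L+.17*np.array([-np.sin(y),np.cos(y)]))
o=get_obs();shift(o,[.57,-.31,.2227])
E
```

```text
edge [[ 0.63575728 -0.10048064  0.06      ]
 [ 0.58584209  0.1945008   0.06      ]] 0.2991748337739591 yaw 9.604306958703162
pad [[0.49474139 0.08443972 0.08      ]
 [0.55101947 0.09185986 0.08      ]
 [0.54083165 0.15081024 0.08      ]] 0.05676513721379107 0.05982423411397499 [0.51778652 0.11762498 0.08      ]
pad from lock [0.51874614 0.11730702]
pad from lock [0.51669681 0.11696959]
pad from lock [0.51465175 0.11660715]
shift [-1.930e-02 -3.382e-01 -2.000e-04] tooly yaw 75.99
```

Call:
servo_tool(moves="-0.02 -0.34 0 0 0.087;-0.02 -0.34 0 0 0.087;-0.02 -0.34 0 0 0.087;-0.02 -0.34 0 0 0.087;-0.02 -0.34 0 0 0.087;-0.02 -0.34 0 0 0.087;-0.02 -0.34 0 0 0.087;-0.02 -0.34 0 0 0.087;-0.02 -0.34 0 0 0.087;-0.02 -0.34 0 0 0.087")

```text
time: 3.22
position: [0.5714, -0.3112, 0.2225]
tool_rot: [0.122, 0.993, 0.0, -0.0]
ft_force: [-0.4, 0.2, -0.1]
grip_width: 0.087
grip_force: 0.0
```

```bash
python3 - <<'E'
from h import *
o,m,im=look('w4');print(o['time'],o['position'])
print(proj(m,[[.463,-.3135,.137],[.463,-.3135,.095],[.463,-.3135,0]]))
s=cv2.imread('pics/side0.png')
cv2.imwrite('pics/crop4.png',np.hstack([im[:300,:],cv2.resize(s[135:205,325:381],(240,300))]))
E
```

```text
3.2167 [ 0.57144893 -0.31116269  0.22247535]
[[227.16406703  61.24809836]
 [233.46801547  68.74607272]
 [242.54796002  79.54968466]]
```

View pics/crop4.png

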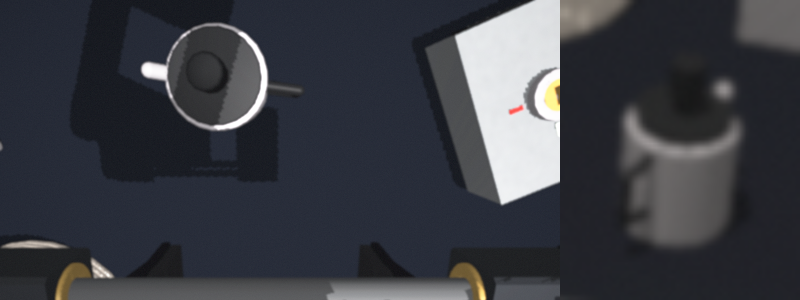

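Pot in wrist view: knob centre (206,71), white lid rim centred about (217,77) with radius about 52, dark handle to the right (+y), spout to the left.

```bash
python3 - <<'E'
from h import *
m=mod('w4')
print('knob',at(m,[(206,71)],.127),'rim',at(m,[(217,77)],.092),at(m,[(166,77),(268,77)],.09))
X=at(m,[(206,71)],.127)[0]; o=get_obs();shift(o,[X[0],X[1],.2225])
E
```

```text
knob [[ 0.46396858 -0.3299831   0.127     ]] rim [[ 0.46531736 -0.32774897  0.092     ]] [[ 0.45531204 -0.3667976   0.09      ]
 [ 0.47477168 -0.28919381  0.09      ]]
shift [ 0.0996 -0.0462 -0.0001] tooly yaw 76.14
```

Call:
servo_tool(moves="0.099 -0.0455 0 0 0.087;0.099 -0.0455 0 0 0.087;0.099 -0.0455 0 0 0.087;0.099 -0.0455 0.04 0 0.087;0.099 -0.0455 0.08 0 0.087;0.099 -0.0455 0.118 0 0.087;0.099 -0.0455 0.118 0 0.087;0.099 -0.0455 0.118 0 0.02;0.099 -0.0455 0.118 0 0.02;0.099 -0.0455 0.118 0 0.02", grip_force=30)

```text
time: 4.1
position: [0.4671, -0.3318, 0.1074]
tool_rot: [0.12, 0.993, -0.002, 0.002]
ft_force: [0.7, -0.7, 0.1]
grip_width: 0.0746
grip_force: 0.0
```

Call:
servo_tool(moves="0 0 0 0 0.015;0 0 0 0 0.015;0 0 0 0 0.015;0 0 0 0 0.015")

```text
time: 4.43
position: [0.4654, -0.3319, 0.1055]
tool_rot: [0.121, 0.993, -0.001, 0.001]
ft_force: [0.7, -0.1, -0.4]
grip_width: 0.048
grip_force: 0.0
```

Call:
servo_tool(moves="0 0 0 0 0.015;0 0 0 0 0.015;0 0 0 0 0.015;0 0 0 0 0.015;0 0 0 0 0.015;0 0 0 0 0.015")

```text
time: 4.93
position: [0.465, -0.331, 0.1045]
tool_rot: [0.121, 0.993, 0.0, -0.0]
ft_force: [0.4, 1.4, 1.5]
grip_width: 0.0254
grip_force: 30.0
```

Call:
servo_tool(moves="0 0 -0.02 0 0.015;0 0 -0.045 0 0.015;0 0 -0.075 0 0.015;0.001 0.01 -0.105 0 0.015;0.004 0.03 -0.12 0 0.015;0.007 0.055 -0.12 0 0.015;0.011 0.085 -0.12 0 0.015;0.015 0.115 -0.12 0 0.015;0.018 0.145 -0.12 0 0.015;0.022 0.175 -0.12 0 0.015")

```text
time: 5.77
position: [0.4852, -0.1552, 0.224]
tool_rot: [0.121, 0.993, -0.0, -0.0]
ft_force: [-0.3, 0.5, -3.1]
grip_width: 0.0254
grip_force: 30.0
```

Call:
servo_tool(moves="0.004 0.03 0 0 0.015;0.008 0.06 0 0 0.015;0.011 0.09 0 0 0.015;0.015 0.12 0 0 0.015;0.019 0.15 0 0 0.015;0.023 0.18 0 0 0.015;0.027 0.21 0 0 0.015;0.031 0.24 0 0 0.015;0.033 0.26 0 0 0.015;0.035 0.272 0 0 0.015")

```text
time: 6.6
position: [0.5165, 0.1182, 0.2239]
tool_rot: [0.119, 0.993, -0.0, -0.0]
ft_force: [1.1, -0.5, -2.2]
grip_width: 0.0254
grip_force: 30.0
```

Call:
servo_tool(moves="0 0 0 0 0.015;0 0 0 0 0.015;0 0 0 0 0.015;0 0 0 0 0.015")

```text
time: 6.93
position: [0.5167, 0.1148, 0.2244]
tool_rot: [0.121, 0.993, -0.0, -0.0]
ft_force: [0.0, -0.0, -2.8]
grip_width: 0.0253
grip_force: 30.0
```

```bash
python3 - <<'E'
from h import *
o=get_obs();print(o['position'],o['grip_force'],o['ft_force']);shift(o,[.517,.117,.186])
cv2.imwrite('pics/s5.png',np.hstack([cams.camera('side')[120:320,200:400],cams.camera('top')[150:350,180:380]]).repeat(2,0).repeat(2,1))
E
```

```text
[0.51670143 0.114767   0.22437151] 29.98946960506146 [ 0.02916276 -0.00655459 -2.7531065 ]
shift [0.0002 0.0023 0.0384] tooly yaw 76.06
```

View pics/s5.png

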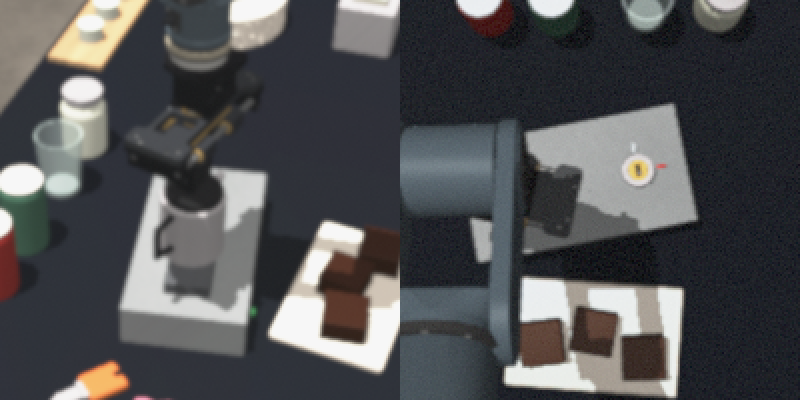

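The pot hangs upright over the pad. Lowering it now.

Call:
servo_tool(moves="0 0.002 0.015 0 0.015;0 0.002 0.028 0 0.015;0 0.002 0.035 0 0.015;0 0.002 0.038 0 0.015;0 0.002 0.04 0 0.015;0 0.002 0.041 0 0.015;0 0.002 0.041 0 0.015;0 0.002 0.041 0 0.015")

```text
time: 7.7
position: [0.5176, 0.1179, 0.1842]
tool_rot: [0.121, 0.993, -0.0, 0.001]
ft_force: [-0.6, -0.7, -0.9]
grip_width: 0.0249
grip_force: 30.0
```

Call:
servo_tool(moves="0 0 0.001 0 0.015;0 0 0.001 0 0.015;0 0 0.001 0 0.03;0 0 0.001 0 0.05;0 0 0.001 0 0.07;0 0 0.001 0 0.087;0 0 0.001 0 0.087;0 0 0.001 0 0.087;0 0 0.001 0 0.087;0 0 0.001 0 0.087")

```text
time: 8.53
position: [0.5173, 0.118, 0.1825]
tool_rot: [0.121, 0.993, 0.0, -0.0]
ft_force: [-0.8, -1.2, 0.3]
grip_width: 0.0686
grip_force: 0.0
```

Call:
servo_tool(moves="0 0 -0.02 0 0.087;0 0 -0.05 0 0.087;0 0 -0.07 0 0.087;-0.02 0 -0.07 0 0.087;-0.05 0 -0.07 0 0.087;-0.09 0 -0.07 0 0.087;-0.12 0 -0.07 0 0.087;-0.12 0 -0.07 0 0.087")

```text
time: 9.2
position: [0.6399, 0.0871, 0.2524]
tool_rot: [0.122, 0.993, -0.0, 0.003]
ft_force: [0.7, -0.3, 0.8]
grip_width: 0.0871
grip_force: 0.0
```

```bash
python3 - <<'E'
from h import *
o,m,im=look('w6');print(o['time'],o['position'])
X=np.array([.5172,.1172]);th=np.linspace(0,2*np.pi,60)
v=im.copy()
for z,r in((.175,.041),(.217,.013)):
    cv2.polylines(v,[proj(m,np.c_[X[0]+r*np.cos(th),X[1]+r*np.sin(th),th*0+z]).astype(int)],True,(0,255,0),1)
cv2.imwrite('pics/w6v.png',v[:300])
shift(o,[.62,.37,.2545],4.8+90)
E
```

```text
9.2 [0.63989339 0.08712722 0.25238268]
shift [ 0.0876  0.2697 -0.0026] tooly yaw 76.03
spin -18.77
```

View pics/w6v.png

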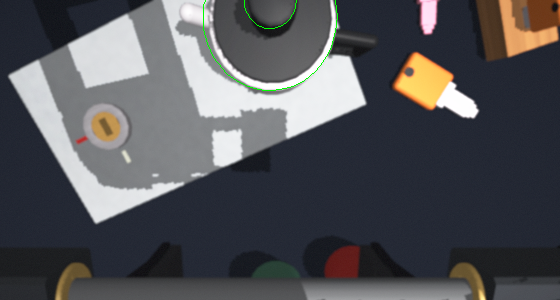

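Pot sits within about 2 mm of the predicted circle (green) and is upright. The lock's keyway is at (105,127). Back to the stand, turning to match it.

Call:
servo_tool(moves="0.01 0.04 0 -3 0.087;0.02 0.08 0 -6 0.087;0.04 0.12 0 -10 0.087;0.05 0.16 0 -14 0.087;0.065 0.2 0.01 -18.8 0.087;0.08 0.24 0.03 -18.8 0.087;0.088 0.27 0.05 -18.8 0.087;0.088 0.27 0.05 -18.8 0.087;0.088 0.27 0.05 -18.8 0.087;0.088 0.27 0.05 -18.8 0.087")

```text
time: 10.08
position: [0.6118, 0.3722, 0.2022]
tool_rot: [-0.044, 0.999, -0.001, -0.001]
ft_force: [-0.0, -0.9, -0.4]
grip_width: 0.0869
grip_force: 0.0
```

```bash
python3 - <<'E'
from h import *
o,m,im=look('w7');print(o['time'],o['position'],o['q'].round(3),o['joint_velocities'].round(3))
bo,k=blobs(im,(3,150,80),(18,255,255),80);print(bo);bb,kb=blobs(im,(100,120,60),(125,255,255),80);print(bb)
C=np.array([.542,.369,.036]);y=np.radians(4.9)
R=np.array([[np.cos(y),-np.sin(y),0],[np.sin(y),np.cos(y),0],[0,0,1]])
def box(c,sx,sy,z0,z1): return [c+R@np.array([a*sx/2,b*sy/2,z]) for z in(z0,z1) for a,b in((1,1),(1,-1),(-1,-1),(-1,1))]
v=cv2.resize(im,None,fx=1,fy=1).copy()
S=np.array([.5086,.3665,0])
for P in (box(C,.032,.010,.045,.005),box(C-R@np.array([.07,0,0]),.032,.010,.045,.005),box(S,.13,.05,.036,0)):
    p=proj(m,P); 
    cv2.polylines(v,[p[:4].astype(int)],True,(0,255,0),1);cv2.polylines(v,[p[4:].astype(int)],True,(0,0,255),1)
p=proj(m,C)[0].astype(int);print(p)
a=max(p[1]-150,0);b=max(p[0]-100,0)
cv2.imwrite('pics/w7v.png',cv2.resize(v[a:a+200,b:b+200],(600,600),interpolation=cv2.INTER_CUBIC));print(b,a)
E
```

```text
10.0833 [0.61184762 0.37220188 0.20218919] [ 3.910e-01  6.760e-01  1.196e+00 -1.000e-03  1.272e+00 -1.267e+00] [-0.036 -0.025 -0.017 -0.001 -0.002  0.   ]
[([273.7, 116.9], [267, 96, 15, 44, 570]), ([425.7, 189.6], [370, 104, 190, 174, 12853]), ([171.9, 143.0], [140, 112, 66, 66, 2093]), ([527.2, 177.1], [493, 164, 67, 29, 1083]), ([368.4, 329.5], [353, 312, 38, 32, 861])]
[([273.5, 23.3], [268, 0, 12, 50, 566])]
[273 115]
173 0
```

View pics/w7v.png

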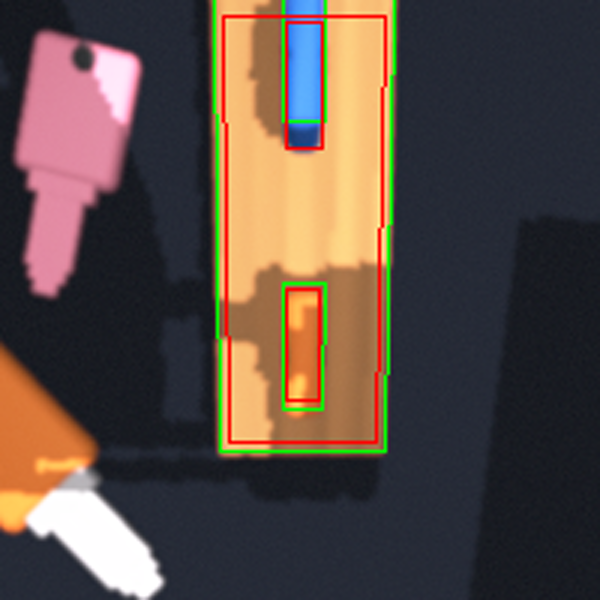

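Model outline fits: the orange key is about 0.8 mm further +x than modelled, so it is at (0.543, 0.369). Checking clearance between the gripper body and the orange crate before descending.

```bash
python3 - <<'E'
from h import *
m=cams.camera_model('top')
for v in (200,240): 
    b=at(m,[(116,v)],0)[0];print('bottom',b,[(z,at(m,[(97,v)],z)[0,:2].round(3)) for z in(.06,.08,.1,.12)])
im=cv2.imread('pics/top0.png');print(im[200,85:125].tolist()[::3])
o=get_obs();print(o['position']);shift(o,[.543,.369,.045],94.8)
E
```

```text
bottom [0.66649825 0.48154391 0.        ] [(0.06, array([0.659, 0.514])), (0.08, array([0.655, 0.505])), (0.1, array([0.652, 0.496])), (0.12, array([0.649, 0.487]))]
bottom [0.54856295 0.47949038 0.        ] [(0.06, array([0.546, 0.511])), (0.08, array([0.544, 0.503])), (0.1, array([0.543, 0.494])), (0.12, array([0.541, 0.485]))]
[[99, 108, 112], [71, 143, 234], [66, 140, 230], [31, 57, 99], [23, 47, 86], [23, 48, 85], [18, 48, 84], [22, 45, 85], [29, 49, 84], [15, 46, 83], [22, 27, 49], [22, 19, 17], [25, 15, 16], [26, 25, 18]]
[0.61287128 0.37149206 0.20316   ]
shift [0.0698 0.0036 0.1581] tooly yaw 94.93
spin 0.13
```

Call:
servo_tool(moves="0.035 0.002 0 0 0.04;0.07 0.003 0 0 0.04;0.07 0.003 0.03 0 0.04;0.07 0.003 0.06 0 0.04;0.07 0.003 0.09 0 0.04;0.07 0.003 0.12 0 0.04;0.07 0.003 0.145 0 0.04;0.07 0.003 0.157 0 0.04;0.07 0.003 0.157 0 0.04;0.07 0.003 0.157 0 0.04")

```text
time: 10.97
position: [0.5441, 0.3686, 0.0465]
tool_rot: [-0.042, 0.999, 0.0, 0.0]
ft_force: [0.1, 0.2, -0.2]
grip_width: 0.0408
grip_force: 0.0
```

```bash
python3 - <<'E'
from h import *
o=get_obs();print(o['position']);shift(o,[.543,.369,.045],94.8)
E
```

```text
[0.54410334 0.36859471 0.04651189]
shift [0.0011 0.0005 0.0015] tooly yaw 94.85
spin 0.05
```

Call:
servo_tool(moves="0 0 0.001 0 0.0;0 0 0.001 0 0.0;0 0 0.001 0 0.0;0 0 0.001 0 0.0;0 0 0.001 0 0.0;0 0 0.001 0 0.0;0 0 0.001 0 0.0", grip_force=45)

```text
time: 11.55
position: [0.5432, 0.3697, 0.0451]
tool_rot: [-0.043, 0.999, 0.0, 0.0]
ft_force: [-0.3, 0.4, 2.5]
grip_width: 0.0095
grip_force: 45.0
```

Call:
servo_tool(moves="0 0 0 0 0;0 0 0 0 0")

```text
time: 11.72
position: [0.5432, 0.3697, 0.045]
tool_rot: [-0.043, 0.999, 0.0, 0.0]
ft_force: [-0.2, 0.4, 3.5]
grip_width: 0.0096
grip_force: 45.0
```

```bash
python3 - <<'E'
from h import *
o=get_obs();print(o['position'],o['grip_width'],o['grip_force'],o['ft_force']);shift(o,[.543,.369,.145],94.8)
E
```

```text
[0.54319789 0.36967258 0.0450012 ] 0.009613290300936982 45.001020887866616 [-0.16353418  0.40605692  3.48234051]
shift [ 0.0002 -0.0006 -0.1   ] tooly yaw 94.95
spin 0.15
```

Call:
servo_tool(moves="0 0 -0.01 0 0;0 0 -0.03 0 0;0 0 -0.06 0 0;0 0 -0.095 0 0;0 0 -0.13 0 0;0 -0.01 -0.17 -0.5 0;0 -0.04 -0.2 -1 0;0.005 -0.07 -0.225 -2 0;0.01 -0.1 -0.24 -3 0;0.01 -0.135 -0.24 -4 0")

```text
time: 12.55
position: [0.5456, 0.2342, 0.2894]
tool_rot: [-0.079, 0.997, 0.001, 0.004]
ft_force: [1.3, 0.0, -0.1]
grip_width: 0.0099
grip_force: 45.0
```

Call:
servo_tool(moves="0.003 -0.04 0 0 0;0.006 -0.08 0 0 0;0.01 -0.12 0 0 0;0.014 -0.16 0 0 0;0.017 -0.2 0 0 0;0.02 -0.235 0 0 0;0.022 -0.265 0 0 0;0.023 -0.28 0 0 0;0.023 -0.28 0 0 0;0.023 -0.28 0 0 0")

```text
time: 13.38
position: [0.5651, -0.0466, 0.2846]
tool_rot: [-0.077, 0.997, 0.0, -0.0]
ft_force: [-0.0, 0.5, -1.1]
grip_width: 0.0097
grip_force: 45.0
```

```bash
python3 - <<'E'
from h import *
o,m,im=look('w8');print(o['time'],o['position'],o['grip_width'],o['ft_force'],o['q'][5]);shift(o,[.5453,-.0506,.125],99.6)
print(proj(m,[[.5453,-.0506,.07]]),proj(m,o['position']-[0,0,.039]))
E
```

```text
13.3833 [ 0.56513171 -0.04660417  0.28455679] 0.009742717275874786 [-0.01755471  0.5165314  -1.14522092] -2.0045241108414893
shift [ 0.0201 -0.001   0.1596] tooly yaw 98.82
spin -0.78
[[269.18268747 162.98217787]] [[270.43372624 237.25341206]]
```

Call:
servo_tool(moves="-0.025 -0.001 0.03 -0.8 0;-0.025 -0.001 0.07 -0.8 0;-0.025 -0.001 0.1 -0.8 0;-0.025 -0.001 0.12 -0.8 0;-0.025 -0.001 0.12 -0.8 0;-0.025 -0.001 0.12 -0.8 0")

```text
time: 13.93
position: [0.5896, -0.0414, 0.1638]
tool_rot: [-0.086, 0.996, 0.001, -0.001]
ft_force: [0.6, -0.1, -0.8]
grip_width: 0.0098
grip_force: 45.0
```

```bash
python3 - <<'E'
from h import *
o,m,im=look('w9');print(o['time'],o['position'],o['joint_velocities'].round(3))
L=np.array([.5453,-.0506,.07]);p=proj(m,L)[0];t=proj(m,o['position']-[0,0,.039])[0];print(p,t)
v=cv2.resize(im,None,fx=5,fy=5,interpolation=cv2.INTER_CUBIC)
th=np.linspace(0,2*np.pi,60);y=np.radians(9.6);R=np.array([[np.cos(y),-np.sin(y)],[np.sin(y),np.cos(y)]])
def dr(xy,z,c):cv2.polylines(v,[(proj(m,np.c_[xy,np.full(len(xy),z)])*5+2).astype(int)],True,c,1)
dr(L[:2]+.022*np.c_[np.cos(th),np.sin(th)],.07,(0,255,0))
q=np.array([[1,1],[1,-1],[-1,-1],[-1,1]])
dr(L[:2]+(q*[.0082,.0035])@R.T,.07,(0,255,0))
# tip of key as gripped
yk=np.radians(np.degrees(np.arctan2(*Rot.from_quat(o['tool_rot']).as_matrix()[[1,0],1]))-90);Rk=np.array([[np.cos(yk),-np.sin(yk)],[np.sin(yk),np.cos(yk)]])
T=o['position'];dr(T[:2]+(q*[.0035,.0011])@Rk.T,T[2]-.039,(255,0,255));dr(T[:2]+(q*[.01,.004])@Rk.T,T[2]-.009,(255,0,255));dr(T[:2]+(q*[.007,.0025])@Rk.T,T[2]-.031,(255,255,0))
a=int(min(p[1],t[1])*5-180);b=int(p[0]*5-400);cv2.imwrite('pics/w9v.png',v[a:a+600,b:b+800]);print(a,b)
E
```

```text
13.9333 [ 0.58955354 -0.041398    0.1638224 ] [-0.006 -0.042 -0.048 -0.002 -0.003 -0.002]
[268.11415501 152.02911057] [270.42585365 237.35055794]
580 940
```

View pics/w9v.png

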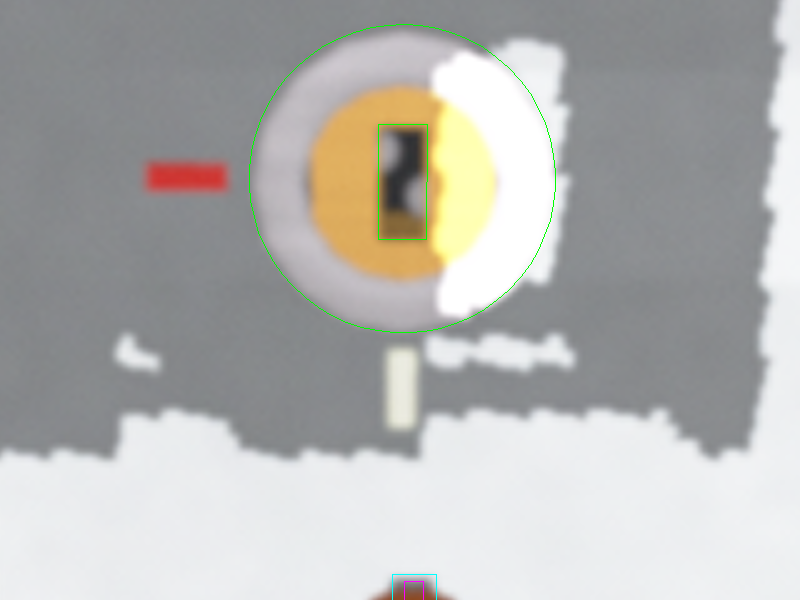

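The lock model fits to about 0.2 mm: slot centre at (404,183) in the crop, ring centred, keyway aligned with warmer x, and both pins visible in the slot. The key tip shows at (413,590) where predicted. Moving above the mouth.

```bash
python3 - <<'E'
from h import *
o=get_obs();shift(o,[.5453,-.0506,.118],99.6)
E
```

```text
shift [ 0.0464 -0.0007  0.0473] tooly yaw 99.84
spin 0.24
```

Call:
servo_tool(moves="0.02 0 0 0.2 0;0.04 -0.001 0.01 0.2 0;0.046 -0.001 0.025 0.2 0;0.046 -0.001 0.04 0.2 0;0.046 -0.001 0.045 0.2 0;0.046 -0.001 0.045 0.2 0;0.046 -0.001 0.045 0.2 0;0.046 -0.001 0.045 0.2 0")

```text
time: 14.65
position: [0.5467, -0.0521, 0.121]
tool_rot: [-0.083, 0.997, -0.001, 0.002]
ft_force: [0.1, -0.3, 0.5]
grip_width: 0.0094
grip_force: 45.0
```

```bash
python3 - <<'E'
from h import *
o=get_obs();print(o['position'],o['ft_force'],o['moment']);shift(o,[.5453,-.0506,.102],99.6)
E
```

```text
[ 0.54673922 -0.05212586  0.12104629] [ 0.05833552 -0.28513956  0.45168727] [0.03512528 0.03392536 0.06727868]
shift [0.0012 0.0018 0.019 ] tooly yaw 99.57
spin -0.03
```

Call:
servo_tool(moves="0.0005 0.001 0 0 0;0.0005 0.001 0 0 0;0.0005 0.001 0 0 0;0.0005 0.001 0 0 0")

```text
time: 14.98
position: [0.5447, -0.051, 0.1198]
tool_rot: [-0.083, 0.997, -0.0, 0.0]
ft_force: [-0.2, -0.2, -0.8]
grip_width: 0.0098
grip_force: 45.0
```

```bash
python3 - <<'E'
from h import *
import time
for i in range(3):
    o=get_obs();shift(o,[.5453,-.0506,.102],99.6);cams.camera('top')
E
```

```text
shift [-0.0006  0.0003  0.0178] tooly yaw 99.55
spin -0.05
shift [-0.0007  0.0003  0.0177] tooly yaw 99.55
spin -0.05
shift [-0.0008  0.0003  0.0176] tooly yaw 99.54
spin -0.06
```

Call:
servo_tool(moves="-0.0007 0.0003 0.004 0 0;-0.0007 0.0003 0.008 0 0;-0.0007 0.0003 0.012 0 0;-0.0007 0.0003 0.015 0 0;-0.0007 0.0003 0.015 0 0;-0.0007 0.0003 0.015 0 0")

```text
time: 15.63
position: [0.5449, -0.0506, 0.1041]
tool_rot: [-0.083, 0.997, 0.0, -0.0]
ft_force: [0.3, 0.1, -0.3]
grip_width: 0.0096
grip_force: 45.0
```

Call:
servo_tool(moves="0 0 0.002 0 0;0 0 0.003 0 0;0 0 0.004 0 0;0 0 0.004 0 0")

```text
time: 15.97
position: [0.5451, -0.0506, 0.1004]
tool_rot: [-0.083, 0.997, 0.0, -0.0]
ft_force: [0.1, 0.2, -0.4]
grip_width: 0.0093
grip_force: 45.0
```

Call:
servo_tool(moves="0 0 0.002 0 0;0 0 0.004 0 0;0 0 0.005 0 0;0 0 0.005 0 0")

```text
time: 16.3
position: [0.5453, -0.0508, 0.0954]
tool_rot: [-0.083, 0.997, -0.0, 0.0]
ft_force: [-1.3, -0.4, -0.1]
grip_width: 0.0098
grip_force: 45.0
```

Call:
servo_tool(moves="0 0 0.001 0 0;0 0 0.002 0 0;0 0 0.003 0 0;0 0 0.003 0 0")

```text
time: 16.63
position: [0.5456, -0.051, 0.0925]
tool_rot: [-0.083, 0.997, -0.0, 0.0]
ft_force: [1.5, -2.4, -0.8]
grip_width: 0.0098
grip_force: 45.0
```

Call:
servo_tool(moves="0 0.001 0.001 5 0;0 -0.001 0.002 -2 0;0 -0.001 0.002 -5 0;0 0.001 0.003 2 0;0 0.001 0.003 5 0;0 -0.001 0.003 -2 0;0 -0.001 0.003 -5 0;0 0 0.003 0 0;0 0 0.003 0 0")

```text
time: 17.38
position: [0.5461, -0.0511, 0.09]
tool_rot: [-0.082, 0.997, -0.001, 0.001]
ft_force: [0.7, -2.8, 1.2]
grip_width: 0.0098
grip_force: 45.0
```

Call:
servo_tool(moves="0 0.001 0.001 5 0;0 -0.001 0.002 -2 0;0 -0.001 0.003 -5 0;0 0.001 0.004 2 0;0 0.001 0.005 5 0;0 -0.001 0.005 -2 0;0 -0.001 0.005 -5 0;0 0 0.005 0 0;0 0 0.005 0 0")

```text
time: 18.13
position: [0.5464, -0.0506, 0.0849]
tool_rot: [-0.083, 0.997, -0.0, 0.001]
ft_force: [2.1, -1.0, 0.9]
grip_width: 0.0095
grip_force: 45.0
```

Call:
servo_tool(moves="-0.0007 0.001 0.001 5 0;-0.0007 -0.001 0.002 -2 0;-0.0007 -0.001 0.003 -5 0;-0.0007 0.001 0.004 2 0;-0.0007 0.001 0.005 5 0;-0.0007 -0.001 0.006 -2 0;-0.0007 -0.001 0.006 -5 0;-0.0007 0 0.006 0 0;-0.0007 0 0.006 0 0")

```text
time: 18.88
position: [0.5461, -0.0506, 0.079]
tool_rot: [-0.084, 0.996, -0.0, 0.0]
ft_force: [0.9, -1.0, 4.3]
grip_width: 0.0101
grip_force: 45.0
```

Call:
servo_tool(moves="0 0.001 0.001 4 0;0 -0.001 0.002 -3 0;0 0 0.003 0 0;0 0 0.003 0 0;0 0 0.003 0 0")

```text
time: 19.3
position: [0.5466, -0.0506, 0.0785]
tool_rot: [-0.085, 0.996, -0.0, 0.001]
ft_force: [-2.6, -0.1, 21.7]
grip_width: 0.0098
grip_force: 45.0
```

The key is home: the force rises sharply at TCP z 0.0785, and 0.079 was expected. Easing the push a little, then turning clockwise.

Call:
servo_tool(moves="0 0 -0.001 0 0;0 0 -0.001 0 0;0 0 -0.001 6 0;0 0 -0.001 12 0;0 0 -0.001 18 0;0 0 -0.001 24 0;0 0 -0.001 30 0;0 0 -0.001 36 0;0 0 -0.001 42 0;0 0 -0.001 42 0")

```text
time: 20.13
position: [0.5464, -0.0506, 0.0788]
tool_rot: [0.279, 0.96, 0.0, 0.001]
ft_force: [-2.1, -0.2, 16.9]
grip_width: 0.0096
grip_force: 45.0
```

```bash
python3 - <<'E'
from h import *
o=get_obs();print(o['moment'],o['q'][5],o['grip_force']);shift(o,[.5453,-.0506,.079],0)
E
```

```text
[-0.16207453  0.29261009  0.11466738] -1.3014389057961977 45.006022062152624
shift [ 0.0009 -0.0006 -0.0002] tooly yaw 57.61
spin 57.61
```

Call:
servo_tool(moves="0 0 0 6 0;0 0 0 12 0;0 0 0 18 0;0 0 0 24 0;0 0 0 30 0;0 0 0 36 0;0 0 0 42 0;0 0 0 48 0;0 0 0 53 0;0 0 0 53 0")

```text
time: 20.97
position: [0.5464, -0.0503, 0.0787]
tool_rot: [0.678, 0.735, 0.001, 0.001]
ft_force: [-0.8, 0.5, 16.8]
grip_width: 0.0095
grip_force: 45.0
```

```bash
python3 - <<'E'
from h import *
o=get_obs();print(o['moment'],o['q'][5],o['grip_force']);shift(o,[.5453,-.0506,.079],0)
E
```

```text
[-0.04220843  0.37551694  0.13194585] -0.3771711767093688 45.005811927840114
shift [-0.0002 -0.0011 -0.0003] tooly yaw 4.65
spin 4.65
```

Call:
servo_tool(moves="0 0 0 3 0;0 0 0 6 0;0 0 0 6 0;0 0 0 6 0")

```text
time: 21.3
position: [0.5466, -0.0503, 0.0787]
tool_rot: [0.714, 0.7, 0.001, 0.001]
ft_force: [-1.2, 1.2, 16.1]
grip_width: 0.0095
grip_force: 45.0
```

```bash
python3 - <<'E'
from h import *
o,m,im=look('w10');print(o['time'],o['moment'],o['q'][5],o['grip_force']);shift(o,[.5453,-.0506,.079],0)
s=cams.camera('side');t=cams.camera('top')
ms=cams.camera_model('side');p=proj(ms,[.545,-.05,.08])[0].astype(int);a,b=p[1]-50,p[0]-50
cv2.imwrite('pics/fin.png',np.vstack([np.hstack([cv2.resize(s[a:a+100,b:b+100],(300,300)),cv2.resize(s[130:330,210:410],(300,300))]),cv2.resize(im[60:260,60:460],(600,300))]))
E
```

```text
21.3 [0.04944777 0.31664115 0.12588297] -0.2754199226732456 45.00422881991341
shift [-0.0003 -0.0013 -0.0003] tooly yaw -1.19
spin -1.19
```

View pics/fin.png

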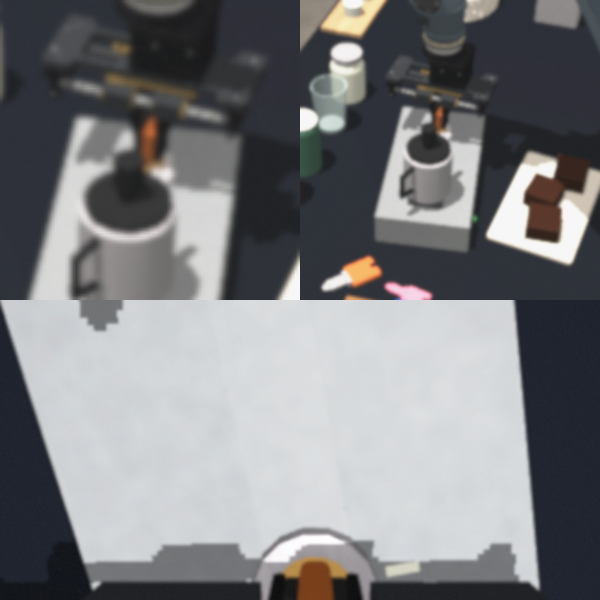

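The key head stands in the lock between the fingers, the pot is upright and untouched on the pad, and the bystanders are in place. I'll nudge a little further to feel the stop.

Call:
servo_tool(moves="0 0 0 2 0;0 0 0 4 0;0 0 0 4 0;0 0 0 4 0")

```text
time: 21.78
position: [0.5466, -0.0501, 0.0787]
tool_rot: [0.738, 0.675, 0.001, 0.001]
ft_force: [-1.4, 1.2, 16.1]
grip_width: 0.0101
grip_force: 45.0
```

```bash
python3 - <<'E'
from h import *
o=get_obs();print(o['time'],o['position'],o['moment'],o['ft_force'],o['q'][5],o['grip_force']);shift(o,[.5453,-.0506,.079],0)
E
```

```text
21.7833 [ 0.54663266 -0.0501402   0.07874231] [0.18277025 0.2340862  0.32573481] [-1.42695871  1.21066583 16.06478914] -0.20631131162314162 45.00377604552341
shift [-0.0006 -0.0013 -0.0003] tooly yaw -5.13
spin -5.13
```

Torque jumped from 0.13 to 0.33 Nm, so the plug is on its stop. Handing in.

```bash
python3 -c "
from rig import job;print(job.hand_in())"
```

```text
the job is handed in; nothing more can be done
None
```

The job is handed in, though it returned no verdict: the pot stands upright and released on the pad, and the orange key is home in the lock, turned clockwise to its stop and still gripped at 45 N, at about 22 s of the 64 s allowed.

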